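# Check two screw caps on the thread gauge

## Robot

A 7-joint arm with a two-finger parallel gripper is mounted at the origin on the work surface. World frame = base frame: x ahead of the robot, y to its left, z up, the work surface at z = 0. Lengths are in m, angles in rad, forces in N, time in s.
With the tool pointing down it reaches from about 0.425 to 0.875 m from the base axis. Payload 4.7 kg.
Tool frame: the origin (TCP) lies on the centre line of the jaws, within the pads' length; the fingertips stand 11 mm ahead of it and the grasp point (between the pads) lies 8 mm behind it; z points along the fingers, y is the line along which they close (so a half turn about z gives the same grasp; the last joint's range is limited). The gripper opens to 85 mm and grips with 20 to 120 N. Pads are 22 mm wide; open, the fingers measure 114 mm over their backs; the gripper's body (76 mm by 85 mm) begins 54 mm behind the grasp point. The pads swing forward as they close: fully open they stand 13 mm farther back than shut.
Start: joints at [1.274, 0.321, -0.07, 1.45, 0.023, 1.371, -0.057], TCP at [0.199, -0.619, 0.242] pointing down, gripper open.
Joint ranges: [-2.86, 2.86], [-0.3, 2.09], [-1.38, 1.24], [0.06, 2.45], [-1.56, 4.7], [0.09, 2.05], [-2.69, 2.69]. Speed limits (rad/s): [2.57, 2.57, 3.14, 3.14, 3.14, 3.14, 3.14].

## Interface

Orientations are given as a rotation vector (axis times angle).
In Python, from rig import observe, grab_frame, camera_model, job_done gives the robot as it stands. The module is installed in compiled form; this text tells all that it offers.
- The arm moves only by the tool apply_moves, never from a script. Its arguments are lists of equal length, an entry for each row: "grip": the opening, from 0 (shut) to 1 (fully open); "translation": the shift along the tool's x, y, z each as a share of 0.4 m, from -1 to 1, a list of three; "delta_rot": the turn, a rotation vector about the tool's x, y, z each as a share of 4 degrees, from -1 to 1, a list of three. A call has exactly 8 rows; each row shifts and turns the commanded pose from where the row before left it, along the tool's axes as they then stand; what a row does not reach is not made up. A row lasts 1/12 s, in which the tool goes at most 41.7 mm and 7.16 degrees, less where a joint would pass 70% of its speed; a pose out of reach is approached as far as the arm can. A call with a number of a shift or a turn outside -1 to 1 is refused whole. A call with a gripper value outside its range is refused whole. The fingers move at their own pace and stop on an object; "newtons" is the grip in N (left out, the last holds). Time passes only in rows, so rows that do not move let the fingers close, or fill a call up. It gives the time, the measured TCP pose, the force, the opening and the grip force at its end, in the units of the state.
- observe(): the state, without advancing time (a new reading comes with each control period).
- grab_frame(name): name is "side" or "top"; returns (picture, depth): 400x640x3 uint8, red, green, blue; 400x640 float32, m along the optical axis (not along the pixel's ray), 0 where there is no reading.
- camera_model(name): a dict with "fx", "fy", "cx", "cy" (pixels), "dist_coeffs" ([k1, k2, p1, p2, k3] as OpenCV has them; the pictures are not rectified), "pose" (4x4, takes a point from camera to world coordinates). Camera axes: x right, y down, z forward; pixel columns grow to the right and rows downward; lengths in m; the calibration is good to about 2 mm. A picture is of the moment at which its call begins. camera_model takes no time and is no camera call.
- job_done(): hands the job in; it is judged then, once.
The state is a dict: "time": time; "joint_positions": joint angles; "dq": joint speeds; "joint_torque": joint torques, N m; "tcp_pos": TCP position; "eef_rot": TCP orientation; "ft_force": force on the tool from outside, world axes, zero at the start; "wrist_torque": the same for the moment, N m; "gripper_width": finger opening in m; "finger_force": force on a finger pad.
Only numpy, scipy, OpenCV 4.12 (cv2) and the standard library are available. Lean on these libraries where they do the work, as an engineer would, in place of code of your own. Each camera call takes 0.05 s, during which the arm holds its last target. There are 200 camera calls.

## Task

One of the two blue screw caps has a faulty thread. Try them on the threaded gauge plug: leave the cap that turns fully home (clockwise, rim down on the plug's flange) nipped tight on the plug, and put the one that stops part way in the grey reject tray. Turn by feel and press lightly: the plug sits on a spring, which should give by at least 5 degrees as the good cap comes tight but must never be wound more than 20 degrees either way; leave the other things on the bench as they are.

Things in the scene. Friction and masses are not known exactly. Their poses are not given: they have to be found in the camera images.
- cap_a_mid (a point): blue plastic screw cap, rim down: skirt 52 mm diameter, 22 mm high (43 mm wide and 18 mm deep inside), a grip bar across its top 44 long, 14 wide, 18 high; about 60 g. Point: its centre, 20 mm above the rim, 20 mm below the bar's top. z up, x along the bar. Two lugs inside, 4 mm above the rim, lie on the x axis under the bar's ends: a half turn gives the same fit
- cap_b_mid (a point): blue plastic screw cap, rim down: skirt 52 mm diameter, 22 mm high (43 mm wide and 18 mm deep inside), a grip bar across its top 44 long, 14 wide, 18 high; about 60 g. Point: its centre, 20 mm above the rim, 20 mm below the bar's top. z up, x along the bar. Two lugs inside, 4 mm above the rim, lie on the x axis under the bar's ends: a half turn gives the same fit
- cap_a: the cap of cap_a_mid; origin at the centre of its rim plane. One of the two caps is faulty inside, unseen from outside; either may stand at either place
- cap_b: the cap of cap_b_mid; origin at the centre of its rim plane
- gauge_base: fixed square aluminium housing of the gauge, 100 x 100 x 28 mm, with all it carries; origin at the centre of its underside. Thread action: a cap on the entry rests with its rim 6 mm above the seat. Turned clockwise (from above) and pressed lightly (2 to 10 N) it keeps that height up to 0.15 rad past the seat's x axis, then sinks 6 mm over the next 1.05 rad
- plug_seat (a point): point on the axis of the steel plug, on its 60 mm flange where the rim of a cap that is home rests, 36 mm above the bench; z up. The plug is 38 mm over its two-start quick-turn thread, stands 16 to 18 mm above this point and is hollow, with a thin rib across its bore along x. A cap lowered with its bar along x (up to 0.2 rad clockwise or 0.8 rad counter-clockwise) slips on with 1.5 mm play all round
- plug (a joint): twist of the plug on its spring, rad, counter-clockwise positive, 0 at rest; 1.5 N m per rad; limit 0.35 rad (20 degrees) either way; plug_seat's axes turn with it. A good cap stops about 1.3 rad clockwise of the x axis, rim on the flange; the faulty one stops hard at about 0.7 rad, rim 3 mm high. A turned-in cap is held down: turn it back past the x axis, then lift
- tray: grey plastic reject tray, open box 150 (x) x 140 (y) x 40 mm high, walls and floor about 4 mm; origin at the centre of its underside
- chuck: small brass specimen chuck, 28 mm diameter, 18 mm high, bystander between the caps; origin under its centre
- bottle_1: amber bottle, 70 mm diameter, 130 mm high, bystander; origin under its centre
- jar_1: glass jar, 66 mm diameter, 75 mm high, bystander; origin under its centre
- beaker: glass beaker, 64 mm diameter, 85 mm high, bystander; origin under its centre
- driver: screwdriver lying on the bench, bystander
- slide_box: white plastic slide box, 85 x 50 x 30 mm, bystander; origin under its centre
Things that resemble listed ones, but are neither listed nor needed, are in the scene too. Leave any turquoise look-alike of the gauge_base alone. What is shaped like the cap_a but yellow is not meant.

How it is judged:
On the way:
1. a cap is fully home on the plug and nipped tight: the plug is wound at least 0.08 rad (5 degrees) clockwise ((((z of cap_a_mid in the frame of plug_seat below 0.0216 m and horizontal distance between cap_a_mid and plug_seat below 0.004 m and angle between cap_a_mid's own z axis and vertical below 0.07 rad and linear speed of cap_a below 0.02 m/s) and value of joint plug below -0.08 rad) or ((z of cap_b_mid in the frame of plug_seat below 0.0216 m and horizontal distance between cap_b_mid and plug_seat below 0.004 m and angle between cap_b_mid's own z axis and vertical below 0.07 rad and linear speed of cap_b below 0.02 m/s) and value of joint plug below -0.08 rad))), for 0.1 s.
At the end, for the whole second after the job is handed in: One cap is screwed fully home on the plug: its rim within 1.6 mm of the flange, within 4 mm of the plug's axis, upright to 4 degrees, at rest; the other cap lies at rest inside the reject tray (its centre within 60 mm by 55 mm of the tray's middle and below the top of the walls) ((((z of cap_a_mid in the frame of plug_seat below 0.0216 m and horizontal distance between cap_a_mid and plug_seat below 0.004 m and angle between cap_a_mid's own z axis and vertical below 0.07 rad and linear speed of cap_a below 0.02 m/s) and (x of cap_b_mid in the frame of tray between -0.06 and 0.06 m and y of cap_b_mid in the frame of tray between -0.055 and 0.055 m and z of cap_b_mid in the frame of tray between 0 and 0.04 m and linear speed of cap_b below 0.02 m/s)) or ((z of cap_b_mid in the frame of plug_seat below 0.0216 m and horizontal distance between cap_b_mid and plug_seat below 0.004 m and angle between cap_b_mid's own z axis and vertical below 0.07 rad and linear speed of cap_b below 0.02 m/s) and (x of cap_a_mid in the frame of tray between -0.06 and 0.06 m and y of cap_a_mid in the frame of tray between -0.055 and 0.055 m and z of cap_a_mid in the frame of tray between 0 and 0.04 m and linear speed of cap_a below 0.02 m/s)))); the robot touches nothing.
It fails at once if the plug is wound more than 0.35 rad (20 degrees) against its spring (value of joint plug above 0.35 rad or value of joint plug below -0.35 rad).
It fails at once if a cap bears on the gauge with more than 60 N (contact force between any of cap_a, cap_b and gauge_base above 60 N).
It fails at once if the tray is shoved by more than 30 mm (distance of tray from where it was at the start of the episode above 0.03 m).
It fails at once if another thing on the bench is moved by more than 30 mm (distance of any of chuck, bottle_1, jar_1, beaker, driver, slide_box from where it was at the start of the episode above 0.03 m).
It also fails if it takes over 72 s, if anything falls off the work surface, if the arm or the gripper's body presses on something with over 40 N, if the wrist force passes 120 N, or if a joint passes its speed limit or range.

## Working session

There is one attempt and no reset: what is moved stays moved. The work goes in short steps, Python scripts to look and compute and a tool call to move; the robot and the scene stay as the last step left them, time stands still between calls to the robot, and variables do not carry over. Pictures are saved under pics/ and viewed, at most 10 in all, crops included, and the job is handed in when it is done.

Besides the shell and the picture viewer there is one more tool, called after "Emit:" as name(argument=value, ...) on one line, values as JSON. apply_moves: Moves the arm, as the interface text tells. Shift numbers are shares of 0.4 m and turn numbers shares of 4 degrees, none past 1 either way. Its arguments: {"type":"object","properties":{"grip":{"type":"array"},"translation":{"type":"array"},"delta_rot":{"type":"array"},"newtons":{"type":"number"}},"required":["grip","translation","delta_rot"]}

```bash
mkdir -p pics
cat > h.py <<'E'
import numpy as np, cv2
from rig import *
from scipy.spatial.transform import Rotation as R
def ray(c,u,v):
    K=np.array([[c['fx'],0,c['cx']],[0,c['fy'],c['cy']],[0,0,1.]])
    p=cv2.undistortPoints(np.array([[[u,v]]],float),K,np.array(c['dist_coeffs'])).ravel()
    return np.array([p[0],p[1],1.])
def onz(name,u,v,z):
    c=camera_model(name);P=np.array(c['pose']);d=P[:3,:3]@ray(c,u,v);o=P[:3,3]
    return o+d*(z-o[2])/d[2]
def bydepth(name,u,v,dep):
    c=camera_model(name);P=np.array(c['pose']);return P[:3,:3]@(ray(c,u,v)*dep)+P[:3,3]
E
python3 - <<'E'
from h import *
for n in("top","side"):
    im,d=grab_frame(n);cv2.imwrite(f"pics/{n}0.png",im[:,:,::-1]);np.save(f"pics/{n}0.npy",d)
    c=camera_model(n);print(n,np.round(c['pose'],3).tolist(),c['fx'])
s=observe();print({k:np.round(v,3).tolist() for k,v in s.items()},R.from_rotvec(s['eef_rot']).as_matrix().round(3))
E
```

```text
top [[-0.003, -0.997, 0.076, 0.511], [-1.0, 0.001, -0.02, -0.034], [0.02, -0.076, -0.997, 1.055], [0.0, 0.0, 0.0, 1.0]] 376.1337976665637
side [[0.995, -0.067, 0.071, 0.487], [-0.098, -0.712, 0.695, -0.976], [0.004, -0.699, -0.715, 1.043], [0.0, 0.0, 0.0, 1.0]] 481.4518121899853
{'time': 0.1, 'joint_positions': [1.274, 0.322, -0.07, 1.452, 0.023, 1.371, -0.057], 'dq': [0.0, -0.002, -0.001, -0.004, 0.003, -0.001, 0.002], 'joint_torque': [-0.0, -49.488, -0.384, -31.521, 0.013, 0.007, 0.0], 'tcp_pos': [0.199, -0.618, 0.241], 'eef_rot': [-3.102, -0.486, 0.001], 'ft_force': [0.24, 1.362, -0.435], 'wrist_torque': [-0.022, -0.036, -0.027], 'finger_force': 0.0, 'gripper_width': 0.085} [[ 0.952  0.306 -0.001]
 [ 0.306 -0.952  0.002]
 [-0.    -0.002 -1.   ]]
```

View pics/top0.png

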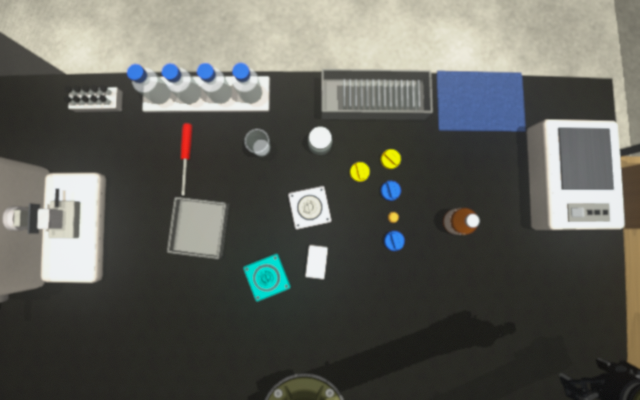

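View pics/side0.png

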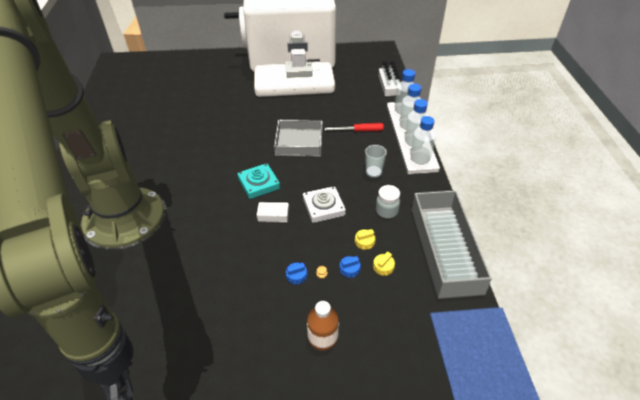

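Top view: blue caps at (391,190) and (394,241). Look-alikes are the yellow caps at (360,172) and (391,159), the blue bottle tops at (136–241,72), and the turquoise gauge at (267,277). The real gauge is at (310,208), and the tray is at (198,228). I'll check these choices in a close crop.

Run:
```python
from h import *
im=cv2.imread("pics/top0.png");d=np.load("pics/top0.npy")
f=lambda x0,y0,s,o:cv2.resize(im[y0:y0+s,x0:x0+s],(o,o),interpolation=cv2.INTER_CUBIC)
a=f(375,174,36,396);b=f(376,223,36,396);g=f(284,182,52,396)  # 11x,11x,7.6x
cv2.imwrite("pics/c1.png",np.hstack([a,b]))
cv2.imwrite("pics/c2.png",cv2.resize(im[182:234,284:336],(598,598),interpolation=cv2.INTER_CUBIC))
for n,(u,v) in dict(cap1=(391,190),cap2=(394,241),gauge=(310,208),tray=(198,228),chuck=(393,217)).items():
    print(n,bydepth("top",u,v,d[v,u]).round(3))
# blue tops
hsv=cv2.cvtColor(im,cv2.COLOR_BGR2HSV)
m=((abs(hsv[:,:,0].astype(int)-108)<12)&(hsv[:,:,1]>120)&(hsv[:,:,2]>60)).astype(np.uint8)
n,l,st,c=cv2.connectedComponentsWithStats(m)
for i in range(1,n):
    if st[i,4]>100 : print(c[i],st[i], onz("top",*c[i],.025).round(4))
```

```text
cap1 [ 0.619 -0.239  0.039]
cap2 [ 0.48  -0.245  0.04 ]
gauge [ 0.569 -0.019  0.049]
tray [0.516 0.295 0.003]
chuck [ 0.546 -0.248  0.018]
[240.51834862  71.24770642] [232  63  17  17 218] [0.9596 0.1794 0.025 ]
[135.71489362  72.8212766 ] [127  65  18  16 235] [0.958  0.4808 0.025 ]
[170.41777778  71.85333333] [161  64  19  17 225] [0.9594 0.38   0.025 ]
[205.28110599  71.52534562] [197  64  17  16 217] [0.9593 0.2798 0.025 ]
[481.92509025 103.45983755] [ 439   74   85   57 4432] [ 0.8705 -0.5113  0.025 ]
[390.46458924 190.18413598] [380 180  22  21 353] [ 0.6198 -0.2409  0.025 ]
[393.95879121 240.40384615] [384 230  21  22 364] [ 0.4813 -0.2484  0.025 ]
```

View pics/c1.png

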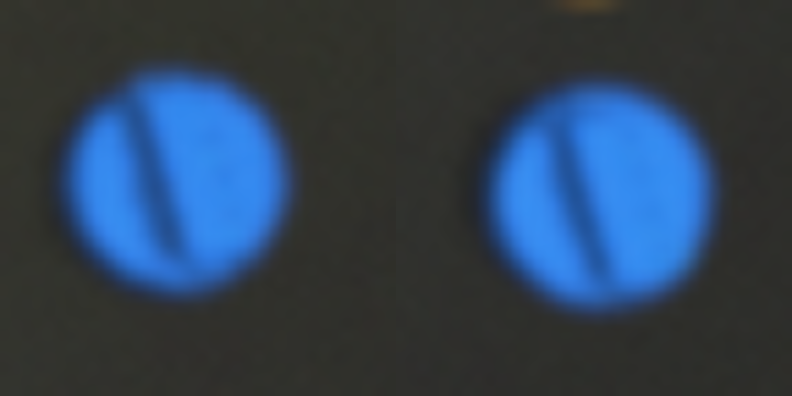

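View pics/c2.png

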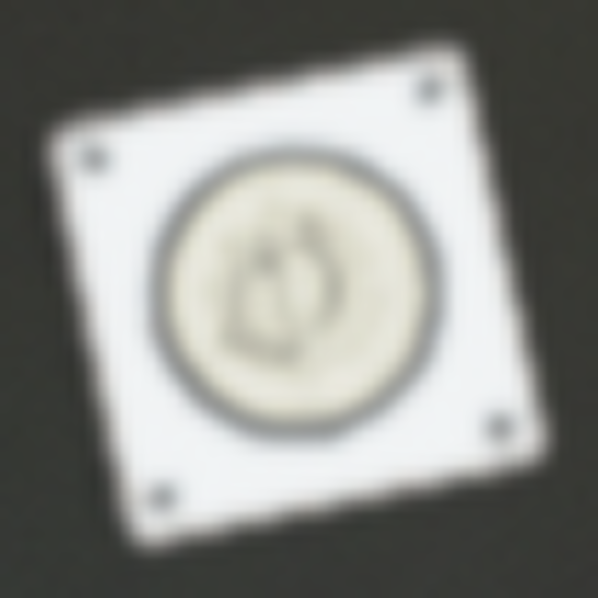

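The crop confirms two blue caps with their bars (dark shaded side) about 15° off image vertical, which is a world yaw of about +15°. The gauge housing is yawed about 12°, and its bore rib runs roughly vertically in the picture. Next I'll refine the flange centre, rib and tray.

Run:
```python
from h import *
t=cv2.imread("pics/top0.png");s=cv2.imread("pics/side0.png")
g=cv2.cvtColor(t,cv2.COLOR_BGR2GRAY)
up=cv2.resize(g[182:234,284:336],None,fx=10,fy=10,interpolation=cv2.INTER_CUBIC)
hsv=cv2.cvtColor(t,cv2.COLOR_BGR2HSV)
# housing: bright blob
sub=g[180:236,282:338];m=(sub>120).astype(np.uint8)
c=max(cv2.findContours(m,cv2.RETR_EXTERNAL,cv2.CHAIN_APPROX_NONE)[0],key=cv2.contourArea)
r=cv2.minAreaRect(c);cx,cy=r[0][0]+282,r[0][1]+180
print("house",cx,cy,r, onz("top",cx,cy,.028).round(4))
u,v=297.5/11.5-.5+284,291.5/11.5-.5+182
print("flange",u,v,onz("top",u,v,.036).round(4))
P=[onz("top",x/11.5-.5+284,y/11.5-.5+182,.028) for x,y in((50,125),(135,548),(462,42),(552,458))]
for a,b in((1,0),(3,2)):
    d=P[a]-P[b];print("edge",np.degrees(np.arctan2(-d[1],-d[0])),np.linalg.norm(d))
for u,v in((391,190),(394,241)): pass
for (a,b) in (((130,95),(175,260)),((557-396,110),(603-396,285))):
    o=(375,174) if a[0]==130 else (376,223)
    p,q=[onz("top",(x+.5)/11-.5+o[0],(y+.5)/11-.5+o[1],.03) for x,y in(a,b)]
    d=p-q;print("bar",np.degrees(np.arctan2(d[1],d[0])),np.linalg.norm(d))
# tray corners rough
print([onz("top",*p,.04).round(3) for p in((175,197),(228,201),(219,259),(168,253))])
def st(x):
    x=cv2.cvtColor(x,cv2.COLOR_BGR2GRAY).astype(float);return x
a=t[196:220,298:322];b=s[186:216,308:342]
f=lambda x,lo,hi:cv2.resize(np.clip((x.astype(float)-lo)*255/(hi-lo),0,255).astype(np.uint8),(400,400),interpolation=cv2.INTER_CUBIC)
cv2.imwrite("pics/rib.png",np.hstack([f(a,120,240),f(b,60,255)]))
```

```text
house 309.3818664550781 207.23294258117676 ((27.381866455078125, 27.232942581176758), (37.64995193481445, 37.69074630737305), 78.2317123413086) [ 0.5726 -0.0166  0.028 ]
flange 309.3695652173913 206.84782608695653 [ 0.5732 -0.0167  0.036 ]
edge 11.540609319711937 0.10266791253087859
edge 11.998070905659434 0.10158306269689314
bar 14.414636515767452 0.04289911757017575
bar 14.119187343377115 0.04468507193550303
[array([0.6  , 0.348, 0.04 ]), array([0.589, 0.203, 0.04 ]), array([0.433, 0.225, 0.04 ]), array([0.449, 0.364, 0.04 ])]
```

View pics/rib.png

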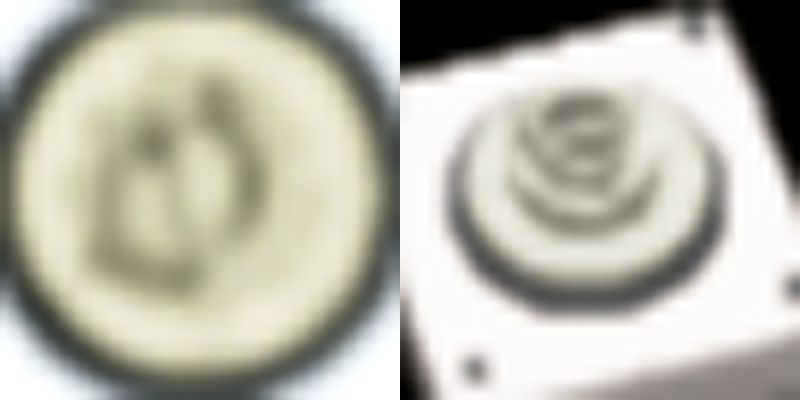

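Flange centre ≈ (0.573, −0.017). The rib sits at about 12–17° yaw, matching the housing at 12°. The tray centre is about (0.518, 0.285). I'll take the near cap at (0.481, −0.248) first.

Emit:
apply_moves(grip=[0.5,0.5,0.5,0.5,0.5,0.5,0.5,0.5], translation=[[0.08,-0.055,0],[0.08,-0.055,0],[0.08,-0.055,0],[0.08,-0.055,0],[0.08,-0.055,0],[0.08,-0.055,0],[0.08,-0.055,0],[0.08,-0.055,0]], delta_rot=[[0,0,0],[0,0,0],[0,0,0],[0,0,0],[0,0,0],[0,0,0],[0,0,0],[0,0,0]], newtons=50)

```text
time: 0.77
tcp_pos: [0.3893, -0.3712, 0.242]
eef_rot: [-3.104, -0.486, 0.001]
ft_force: [1.2, -0.6, -0.3]
gripper_width: 0.0428
finger_force: 0.0
```

Emit:
apply_moves(grip=[0.5,0.5,0.5,0.5,0.5,0.5,0.5,0.5], translation=[[0.08,-0.055,0],[0.08,-0.055,0],[0.08,-0.055,0],[0.075,-0.055,0],[0,0,0.09],[0,0,0.09],[0,0,0.09],[0,0,0]], delta_rot=[[0,0,0],[0,0,0],[0,0,0],[0,0,0],[0,0,0],[0,0,0.4],[0,0,0.5],[0,0,0]])

```text
time: 1.43
tcp_pos: [0.4768, -0.2481, 0.127]
eef_rot: [-3.109, -0.387, 0.017]
ft_force: [-1.0, 0.6, 0.1]
gripper_width: 0.0425
finger_force: 0.0
```

Emit:
apply_moves(grip=[0.5,0.5,0.5,0.5,0.5,0.5,0.5,0.5], translation=[[0.01,0.003,0.07],[0,0,0.06],[0,0,0.05],[0,0,0.02],[0,0,0.01],[0,0,0.005],[0,0,0],[0,0,0]], delta_rot=[[0,0,0],[0,0,0],[0,0,0],[0,0,0],[0,0,0],[0,0,0],[0,0,0],[0,0,0]])

```text
time: 2.1
tcp_pos: [0.4869, -0.2515, 0.0498]
eef_rot: [3.116, 0.388, 0.003]
ft_force: [-0.3, -0.2, 0.7]
gripper_width: 0.0429
finger_force: 0.0
```

Run:
```python
from h import *
im,d=grab_frame("side");cv2.imwrite("pics/s1.png",cv2.resize(im[220:320,230:390,::-1],(800,500),interpolation=cv2.INTER_CUBIC))
s=observe();print(s['tcp_pos'],s['ft_force'],s['wrist_torque'],s['gripper_width'])
print(R.from_rotvec(s['eef_rot']).as_matrix().round(3))
```

```text
[ 0.48683985 -0.25141226  0.04979028] [-0.42761538  0.16976726  0.33306489] [0.01839628 0.03081103 0.02159978] 0.04251660579443036
[[ 0.969  0.245  0.002]
 [ 0.245 -0.969 -0.001]
 [ 0.002  0.002 -1.   ]]
```

View pics/s1.png

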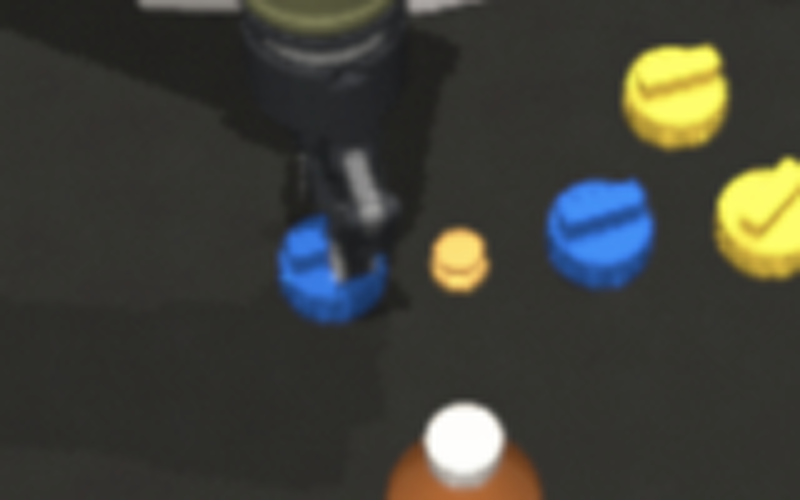

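The fingers straddle the near blue cap's bar (about (335,265) in the crop) and sit a few mm too far along +x. I'll correct that, descend and close.

Emit:
apply_moves(grip=[0.5,0.5,0.5,0.5,0.3,0.1,0,0], translation=[[-0.012,-0.01,0.01],[0,0,0.01],[0,0,0.01],[0,0,0],[0,0,0],[0,0,0],[0,0,0],[0,0,0]], delta_rot=[[0,0,0],[0,0,0],[0,0,0],[0,0,0],[0,0,0],[0,0,0],[0,0,0],[0,0,0]], newtons=50)

```text
time: 2.82
tcp_pos: [0.4806, -0.2483, 0.0365]
eef_rot: [3.117, 0.388, 0.001]
ft_force: [0.7, 0.6, 1.1]
gripper_width: 0.0127
finger_force: 51.0
```

```bash
cat > ob.py <<'E'
from h import *
s=observe();M=R.from_rotvec(s['eef_rot']).as_matrix()
print(s['time'],'tcp',s['tcp_pos'].round(4) if hasattr(s['tcp_pos'],'round') else s['tcp_pos'],'F',np.round(s['ft_force'],2),'T',np.round(s['wrist_torque'],3),'w',round(float(s['gripper_width']),4),'ff',s['finger_force'],'yaw',np.degrees(np.arctan2(M[1,0],M[0,0])).round(2),'tilt',M[:2,2].round(4),'j',np.round(s['joint_positions'],2))
E
python3 ob.py
```

```text
2.8167 tcp [ 0.4806 -0.2483  0.0365] F [0.67 0.62 1.13] T [0.016 0.003 0.081] w 0.0127 ff 50.96757173538208 yaw 14.2 tilt [ 0.0005 -0.0003] j [ 0.76  0.32 -0.38  1.92  0.14  0.93 -1.01]
```

Emit:
apply_moves(grip=[0,0,0,0,0,0,0,0], translation=[[0,0,-0.05],[0,0,-0.1],[0,0,-0.1],[0.04,-0.055,-0.02],[0.052,-0.072,0],[0.052,-0.072,0],[0.052,-0.072,0],[0.052,-0.072,0]], delta_rot=[[0,0,0],[0,0,0],[0,0,0],[0,0,0],[0,0,0],[0,0,0],[0,0,0],[0,0,0]])

```text
time: 3.48
tcp_pos: [0.5431, -0.0894, 0.1445]
eef_rot: [3.117, 0.388, 0.001]
ft_force: [1.3, -0.8, -0.9]
gripper_width: 0.0123
finger_force: 50.8
```

Emit:
apply_moves(grip=[0,0,0,0,0,0,0,0], translation=[[0.052,-0.072,0],[0.052,-0.072,0],[0.01,-0.014,0],[0,0,0],[0,0,0],[0,0,0],[0,0,0],[0,0,0]], delta_rot=[[0,0,0],[0,0,0],[0,0,-0.5],[0,0,-0.9],[0,0,-0.9],[0,0,-0.9],[0,0,0],[0,0,0]])

```text
time: 4.15
tcp_pos: [0.5713, -0.0185, 0.1441]
eef_rot: [-3.055, -0.731, 0.001]
ft_force: [0.1, 0.1, -0.9]
gripper_width: 0.0127
finger_force: 50.8
```

Run:
```python
import ob
from h import *
for n in("top","side"):
    im,d=grab_frame(n);cv2.imwrite(f"pics/{n}2.png",im[:,:,::-1])
a=cv2.imread("pics/side2.png")[120:240,250:410]
cv2.imwrite("pics/s2.png",cv2.resize(a,(800,600),interpolation=cv2.INTER_CUBIC))
```

```text
4.15 tcp [ 0.5713 -0.0185  0.1441] F [ 0.12  0.12 -0.92] T [ 0.008 -0.042 -0.041] w 0.0127 ff 50.776273012161255 yaw 26.91 tilt [-0.0004  0.    ] j [ 0.49  0.28 -0.58  1.76  0.16  1.16 -1.24]
```

View pics/s2.png

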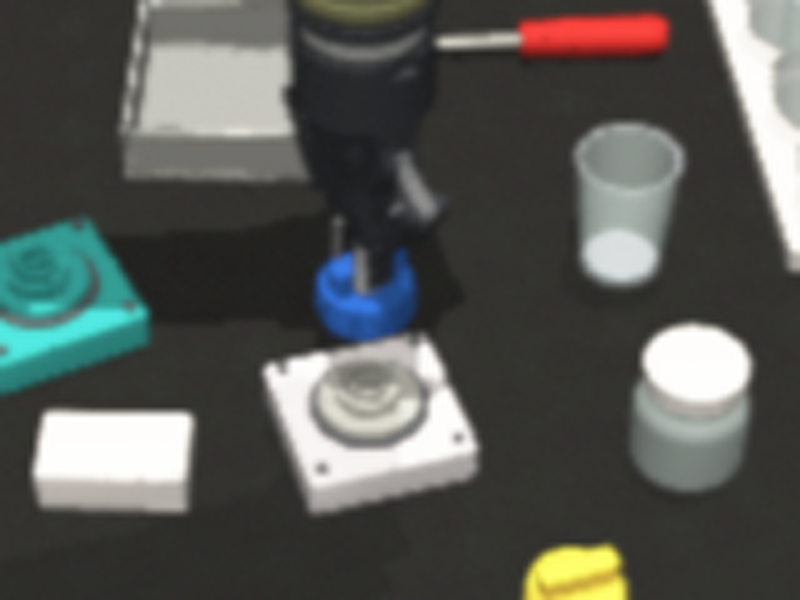

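The side crop shows the cap held squarely, skirt at columns 316–416, above the gauge flange at columns 310–426. I'll compare these with the calibration to get the x offset.

Run:
```python
from h import *
def proj(n,p):
    c=camera_model(n);T=np.linalg.inv(np.array(c['pose']));q=T[:3,:3]@np.array(p)+T[:3,3]
    K=np.array([[c['fx'],0,c['cx']],[0,c['fy'],c['cy']],[0,0,1.]])
    return cv2.projectPoints(q.reshape(1,1,3),np.zeros(3),np.zeros(3),K,np.array(c['dist_coeffs']))[0].ravel()
a=cv2.imread("pics/side2.png");hs=cv2.cvtColor(a,cv2.COLOR_BGR2HSV)
m=((abs(hs[:,:,0].astype(int)-108)<12)&(hs[:,:,1]>120)&(hs[:,:,2]>60))
m[:150]=0;m[200:]=0;m[:,:300]=0;m[:,350:]=0
ys,xs=np.nonzero(m);print("blue",xs.min(),xs.max(),ys.min(),ys.max())
# skirt half-height rows: column extents
for y in range(170,188,2):
    r=xs[ys==y]
    if len(r):print(y,r.min(),r.max(),(r.min()+r.max())/2)
print("pred cap skirt",proj("side",[.5713,-.0185,.1076+.011]),"rim ctr",proj("side",[.5713,-.0185,.1076]),"flange",proj("side",[.573,-.017,.036]))
# flange in original side image w/o the arm: dark ring extents at rows
g=cv2.cvtColor(cv2.imread("pics/side0.png"),cv2.COLOR_BGR2GRAY)
for y in(200,203,206): print(y,list(g[y,305:345]))
print("px/mm x",proj("side",[.583,-.017,.036])-proj("side",[.573,-.017,.036]))
# rim: lowest blue pixel at columns near centre vs predicted front rim
print("front rim pred",proj("side",[.5713,-.0185-.026,.1076]),"flange front pred",proj("side",[.573,-.017-.03,.036]))
print("g col",list(g[195:222,323]))
```

```text
blue 313 333 170 187
170 319 331 325.0
172 315 331 323.0
174 313 332 322.5
176 313 332 322.5
178 313 333 323.0
180 313 333 323.0
182 313 332 322.5
184 314 331 322.5
186 316 328 322.0
pred cap skirt [322.09586803 178.61002435] rim ctr [322.10850642 181.45802764] flange [322.72475229 198.79476868]
200 [np.uint8(201), np.uint8(245), np.uint8(252), np.uint8(253), np.uint8(253), np.uint8(251), np.uint8(228), np.uint8(170), np.uint8(180), np.uint8(224), np.uint8(235), np.uint8(231), np.uint8(206), np.uint8(187), np.uint8(196), np.uint8(207), np.uint8(202), np.uint8(200), np.uint8(196), np.uint8(190), np.uint8(188), np.uint8(197), np.uint8(193), np.uint8(176), np.uint8(195), np.uint8(228), np.uint8(238), np.uint8(236), np.uint8(218), np.uint8(162), np.uint8(181), np.uint8(246), np.uint8(252), np.uint8(253), np.uint8(252), np.uint8(240), np.uint8(165), np.uint8(83), np.uint8(55), np.uint8(52)]
203 [np.uint8(127), np.uint8(192), np.uint8(244), np.uint8(252), np.uint8(253), np.uint8(252), np.uint8(241), np.uint8(186), np.uint8(137), np.uint8(148), np.uint8(193), np.uint8(226), np.uint8(235), n
[... 839 characters left out ...]
), np.uint8(243), np.uint8(252), np.uint8(253), np.uint8(253), np.uint8(253), np.uint8(251), np.uint8(237), np.uint8(211), np.uint8(220), np.uint8(223), np.uint8(153)]
px/mm x [ 3.4392542  -0.23560686]
front rim pred [322.97166517 188.03148845] flange front pred [323.69395123 206.3689431 ]
g col [np.uint8(191), np.uint8(165), np.uint8(168), np.uint8(200), np.uint8(177), np.uint8(196), np.uint8(215), np.uint8(173), np.uint8(181), np.uint8(229), np.uint8(232), np.uint8(201), np.uint8(153), np.uint8(126), np.uint8(174), np.uint8(246), np.uint8(252), np.uint8(252), np.uint8(252), np.uint8(245), np.uint8(205), np.uint8(172), np.uint8(166), np.uint8(161), np.uint8(148), np.uint8(99), np.uint8(58)]
```

Both cap and flange show the same +1.7 mm offset, so the relative pose holds. I'll descend onto the plug at (0.573, −0.017).

Emit:
apply_moves(grip=[0,0,0,0,0,0,0,0], translation=[[0.006,-0.002,0.04],[0,0,0.04],[0,0,0.03],[0,0,0.01],[0,0,0.005],[0,0,0.005],[0,0,0.005],[0,0,0]], delta_rot=[[0,0,0],[0,0,0],[0,0,0],[0,0,0],[0,0,0],[0,0,0],[0,0,0],[0,0,0]])

```text
time: 4.92
tcp_pos: [0.5735, -0.0166, 0.0906]
eef_rot: [3.055, 0.733, 0.001]
ft_force: [-0.4, -0.2, 0.3]
gripper_width: 0.0124
finger_force: 50.8
```

```bash
python3 ob.py
```

```text
4.9167 tcp [ 0.5735 -0.0166  0.0906] F [-0.4  -0.21  0.33] T [-0.019  0.024  0.024] w 0.0124 ff 50.78205585479736 yaw 27.0 tilt [ 0.0006 -0.0002] j [ 0.47  0.34 -0.57  1.8   0.21  1.06 -1.28]
```

Emit:
apply_moves(grip=[0,0,0,0,0,0,0,0], translation=[[0,0,0.003],[0,0,0.003],[0,0,0.003],[0,0,0.002],[0,0,0],[0,0,0],[0,0,0],[0,0,0]], delta_rot=[[0,0,0],[0,0,0],[0,0,0],[0,0,0],[0,0,0],[0,0,0],[0,0,0],[0,0,0]])

```text
time: 5.58
tcp_pos: [0.5733, -0.0166, 0.0859]
eef_rot: [3.055, 0.734, 0.0]
ft_force: [0.3, -0.2, -0.7]
gripper_width: 0.0125
finger_force: 50.8
```

```bash
python3 ob.py
```

```text
5.5833 tcp [ 0.5733 -0.0166  0.0859] F [ 0.26 -0.22 -0.65] T [-0.025  0.039  0.038] w 0.0125 ff 50.78187882900238 yaw 27.01 tilt [ 0.0001 -0.0001] j [ 0.47  0.34 -0.57  1.8   0.21  1.05 -1.28]
```

Emit:
apply_moves(grip=[0,0,0,0,0,0,0,0], translation=[[0,0,0.005],[0,0,0.005],[0,0,0.004],[0,0,0.003],[0,0,0.002],[0,0,0.001],[0,0,0],[0,0,0]], delta_rot=[[0,0,0],[0,0,0],[0,0,0],[0,0,0],[0,0,0],[0,0,0],[0,0,0],[0,0,0]])

```text
time: 6.25
tcp_pos: [0.5732, -0.0166, 0.0783]
eef_rot: [3.054, 0.734, -0.0]
ft_force: [-2.9, 0.2, 4.8]
gripper_width: 0.0124
finger_force: 51.4
```

```bash
python3 ob.py
```

```text
6.25 tcp [ 0.5732 -0.0166  0.0783] F [-2.9   0.2   4.82] T [0.032 0.519 0.059] w 0.0124 ff 51.39610290527344 yaw 27.01 tilt [-0.     -0.0003] j [ 0.47  0.35 -0.57  1.81  0.22  1.04 -1.28]
```

Emit:
apply_moves(grip=[0,0,0,0,0,0,0,0], translation=[[-0.0007,-0.0004,0],[0,0,0],[0,0,0],[0,0,0],[0,0,0],[0,0,0],[0,0,0],[0,0,0]], delta_rot=[[0,0,0.9],[0,0,0.9],[0,0,0.9],[0,0,0.9],[0,0,0.9],[0,0,0.9],[0,0,0],[0,0,0]])

```text
time: 6.92
tcp_pos: [0.5737, -0.0169, 0.0783]
eef_rot: [3.137, 0.151, 0.003]
ft_force: [1.1, -0.2, 2.7]
gripper_width: 0.0124
finger_force: 51.2
```

```bash
python3 ob.py
```

```text
6.9167 tcp [ 0.5737 -0.0169  0.0783] F [ 1.11 -0.18  2.7 ] T [-0.246 -0.168 -0.049] w 0.0124 ff 51.207584738731384 yaw 5.5 tilt [ 0.0018 -0.0006] j [ 0.42  0.34 -0.51  1.81  0.19  1.03 -1.64]
```

Emit:
apply_moves(grip=[0,0,0,0,0,0,0,0], translation=[[0,0,0.0005],[0,0,0.001],[0,0,0.001],[0,0,0.001],[0,0,0.001],[0,0,0.001],[0,0,0],[0,0,0]], delta_rot=[[0,0,0.9],[0,0,0.9],[0,0,0.9],[0,0,0.9],[0,0,0.9],[0,0,0.9],[0,0,0],[0,0,0]])

```text
time: 7.58
tcp_pos: [0.5735, -0.0164, 0.0763]
eef_rot: [-3.111, 0.439, -0.002]
ft_force: [-0.9, -0.0, 4.7]
gripper_width: 0.0124
finger_force: 51.5
```

```bash
python3 ob.py
```

```text
7.5833 tcp [ 0.5735 -0.0164  0.0763] F [-0.86 -0.02  4.71] T [-0.005  0.046 -0.005] w 0.0124 ff 51.509068608284 yaw -16.06 tilt [ 0.0014 -0.0001] j [ 0.37  0.33 -0.45  1.82  0.17  1.03 -2.  ]
```

Emit:
apply_moves(grip=[0,0,0,0,0,0,0,0], translation=[[0,0,0.001],[0,0,0.001],[0,0,0.001],[0,0,0.0005],[0,0,0],[0,0,0],[0,0,0],[0,0,0]], delta_rot=[[0,0,0.9],[0,0,0.9],[0,0,0.9],[0,0,0.9],[0,0,0.7],[0,0,0],[0,0,0],[0,0,0]])

```text
time: 8.25
tcp_pos: [0.5737, -0.0158, 0.0755]
eef_rot: [-3.01, 0.897, -0.003]
ft_force: [-1.0, 1.6, 9.3]
gripper_width: 0.013
finger_force: 52.0
```

```bash
python3 ob.py
```

```text
8.25 tcp [ 0.5737 -0.0158  0.0755] F [-1.04  1.58  9.3 ] T [0.162 0.273 0.21 ] w 0.013 ff 52.0149689912796 yaw -33.2 tilt [0.0019 0.0004] j [ 0.33  0.33 -0.4   1.82  0.15  1.02 -2.28]
```

It stopped at yaw −33° with torque +0.21 N·m and the rim 3 mm high, so this is the faulty cap. Turning it back.

Emit:
apply_moves(grip=[0,0,0,0,0,0,0,0], translation=[[0,0,-0.0005],[0,0,-0.0005],[0,0,-0.001],[0,0,-0.001],[0,0,-0.001],[0,0,-0.001],[0,0,-0.001],[0,0,-0.001]], delta_rot=[[0,0,-0.9],[0,0,-0.9],[0,0,-0.9],[0,0,-0.9],[0,0,-0.9],[0,0,-0.9],[0,0,-0.9],[0,0,-0.9]])

```text
time: 8.92
tcp_pos: [0.5731, -0.0164, 0.0772]
eef_rot: [-3.139, 0.118, -0.001]
ft_force: [-0.2, 0.4, 3.7]
gripper_width: 0.0125
finger_force: 51.2
```

```bash
python3 ob.py
```

```text
8.9167 tcp [ 0.5731 -0.0164  0.0772] F [-0.17  0.42  3.7 ] T [ 0.042 -0.023 -0.133] w 0.0125 ff 51.24678432941437 yaw -4.31 tilt [0.0005 0.0003] j [ 0.39  0.34 -0.48  1.81  0.18  1.03 -1.8 ]
```

Emit:
apply_moves(grip=[0,0,0,0,0,0,0,0], translation=[[0,0,-0.001],[0,0,-0.001],[0,0,-0.001],[0,0,0],[0,0,0],[0,0,0],[0,0,0],[0,0,0]], delta_rot=[[0,0,-0.9],[0,0,-0.9],[0,0,-0.9],[0,0,-0.9],[0,0,-0.9],[0,0,-0.9],[0,0,-0.9],[0,0,-0.9]])

```text
time: 9.58
tcp_pos: [0.573, -0.0164, 0.0783]
eef_rot: [-3.07, -0.667, -0.0]
ft_force: [-0.0, -0.6, 2.8]
gripper_width: 0.0122
finger_force: 51.2
```

```bash
python3 ob.py
```

```text
9.5833 tcp [ 0.573  -0.0164  0.0783] F [-0.03 -0.57  2.82] T [-0.033 -0.074 -0.043] w 0.0122 ff 51.240636706352234 yaw 24.51 tilt [0.0002 0.0003] j [ 0.46  0.35 -0.56  1.81  0.21  1.04 -1.32]
```

Emit:
apply_moves(grip=[0,0,0,0,0,0,0,0], translation=[[0,0,-0.002],[0,0,-0.003],[0,0,-0.004],[0,0,-0.006],[0,0,-0.008],[0,0,0],[0,0,0],[0,0,0]], delta_rot=[[0,0,0],[0,0,0],[0,0,0],[0,0,0],[0,0,0],[0,0,0],[0,0,0],[0,0,0]])

```text
time: 10.25
tcp_pos: [0.5729, -0.0166, 0.0875]
eef_rot: [3.072, 0.659, -0.0]
ft_force: [-0.1, -0.5, -0.9]
gripper_width: 0.0124
finger_force: 50.8
```

```bash
python3 ob.py
```

```text
10.25 tcp [ 0.5729 -0.0166  0.0875] F [-0.13 -0.46 -0.85] T [ 0.006 -0.015 -0.013] w 0.0124 ff 50.84328353404999 yaw 24.21 tilt [-0.     -0.0002] j [ 0.46  0.34 -0.56  1.8   0.2   1.06 -1.32]
```

Emit:
apply_moves(grip=[0,0,0,0,0,0,0,0], translation=[[0,0,-0.07],[0,0,-0.08],[0.02,-0.08,-0.03],[0.024,-0.095,0],[0.024,-0.095,0],[0.024,-0.095,0],[0.024,-0.095,0],[0.024,-0.095,0]], delta_rot=[[0,0,0],[0,0,0],[0,0,0],[0,0,0],[0,0,0],[0,0,0],[0,0,0],[0,0,0]])

```text
time: 10.92
tcp_pos: [0.5323, 0.2104, 0.1596]
eef_rot: [3.071, 0.658, 0.0]
ft_force: [0.4, 0.7, -0.1]
gripper_width: 0.0127
finger_force: 50.8
```

Emit:
apply_moves(grip=[0,0,0,0,0,0,0,0], translation=[[0.024,-0.095,0],[0.024,-0.095,0],[0,0,0],[0,0,0.06],[0,0,0.06],[0,0,0.06],[0,0,0.05],[0,0,0.02]], delta_rot=[[0,0,0],[0,0,0],[0,0,0],[0,0,0],[0,0,0],[0,0,0],[0,0,0],[0,0,0]])

```text
time: 11.58
tcp_pos: [0.5175, 0.2846, 0.0562]
eef_rot: [3.07, 0.658, -0.008]
ft_force: [-0.9, 0.4, -1.3]
gripper_width: 0.0125
finger_force: 50.8
```

```bash
python3 ob.py
```

```text
11.5833 tcp [0.5175 0.2846 0.0562] F [-0.91  0.39 -1.27] T [-0.074  0.053 -0.027] w 0.0125 ff 50.77681124210358 yaw 24.21 tilt [-0.0046 -0.0023] j [ 0.02  0.45 -0.69  1.78  0.32  1.04 -1.94]
```

Good position. Lower to about 0.043 and release.

Emit:
apply_moves(grip=[0,0,0,0,0.2,0.45,0.45,0.45], translation=[[0,0,0.01],[0,0,0.005],[0,0,0.005],[0,0,0],[0,0,0],[0,0,0],[0,0,0],[0,0,0]], delta_rot=[[0,0,0],[0,0,0],[0,0,0],[0,0,0],[0,0,0],[0,0,0],[0,0,0],[0,0,0]])

```text
time: 12.25
tcp_pos: [0.5196, 0.2862, 0.052]
eef_rot: [-3.072, -0.659, -0.001]
ft_force: [0.4, 0.1, -0.2]
gripper_width: 0.0382
finger_force: 0.0
```

```bash
python3 ob.py
```

```text
12.25 tcp [0.5196 0.2862 0.052 ] F [ 0.41  0.06 -0.16] T [0.039 0.019 0.009] w 0.0382 ff 0.0 yaw 24.2 tilt [0.0008 0.0002] j [ 0.01  0.46 -0.68  1.78  0.33  1.03 -1.94]
```

Emit:
apply_moves(grip=[0.45,0.45,0.45,0.45,0.45,0.45,0.45,0.45], translation=[[0,0,-0.03],[0,0,-0.06],[0,0,-0.08],[0,0,-0.08],[0,0,0],[0,0,0],[0,0,0],[0,0,0]], delta_rot=[[0,0,0],[0,0,0],[0,0,0],[0,0,-1],[0,0,-1],[0,0,-1],[0,0,-1],[0,0,-1]])

```text
time: 12.92
tcp_pos: [0.5195, 0.2862, 0.1529]
eef_rot: [2.908, 1.187, 0.002]
ft_force: [0.2, 0.1, -0.6]
gripper_width: 0.0384
finger_force: 0.0
```

Emit:
apply_moves(grip=[0.45,0.45,0.45,0.45,0.45,0.45,0.45,0.45], translation=[[0,0,0],[0,0,0],[0,0,0],[0,0,0],[0,0,0],[0,0,0],[0,0,0],[0,0,0]], delta_rot=[[0,0,-1],[0,0,-1],[0,0,-1],[0,0,-1],[0,0,-1],[0,0,-1],[0,0,-1],[0,0,-1]])

```text
time: 13.58
tcp_pos: [0.5194, 0.2862, 0.1525]
eef_rot: [2.468, 1.943, 0.001]
ft_force: [-0.2, 0.6, 0.3]
gripper_width: 0.0387
finger_force: 0.0
```

Emit:
apply_moves(grip=[0.45,0.45,0.45,0.45,0.45,0.45,0.45,0.45], translation=[[0,0,0],[0,0,0],[0,0,0],[0,0,0],[0,0,0],[0,0,0],[0,0,0],[0,0,0]], delta_rot=[[0,0,-1],[0,0,-1],[0,0,-1],[0,0,-1],[0,0,-1],[0,0,-1],[0,0,-1],[0,0,-1]])

```text
time: 14.25
tcp_pos: [0.5194, 0.2861, 0.1525]
eef_rot: [1.837, 2.547, 0.001]
ft_force: [0.1, -0.7, -0.6]
gripper_width: 0.0382
finger_force: 0.0
```

Emit:
apply_moves(grip=[0.45,0.45,0.45,0.45,0.45,0.45,0.45,0.45], translation=[[0,0,0],[0,0,0],[0,0,0],[0,0,0],[0,0,0],[0,0,0],[0,0,0],[0,0,0]], delta_rot=[[0,0,-1],[0,0,-1],[0,0,-1],[0,0,-1],[0,0,-1],[0,0,-1],[0,0,-1],[0,0,-1]])

```text
time: 14.92
tcp_pos: [0.5195, 0.286, 0.1525]
eef_rot: [1.064, 2.955, 0.0]
ft_force: [0.6, -0.4, 0.2]
gripper_width: 0.0386
finger_force: 0.0
```

Emit:
apply_moves(grip=[0.45,0.45,0.45,0.45,0.45,0.45,0.45,0.45], translation=[[0,0,0],[0,0,0],[0,0,0],[0,0,0],[0,0,0],[0,0,0],[0,0,0],[0,0,0]], delta_rot=[[0,0,-1],[0,0,-1],[0,0,-1],[0,0,-1],[0,0,-1],[0,0,-1],[0,0,-1],[0,0,-1]])

```text
time: 15.58
tcp_pos: [0.5195, 0.286, 0.1525]
eef_rot: [0.208, 3.134, -0.0]
ft_force: [-0.3, -0.4, 0.0]
gripper_width: 0.0384
finger_force: 0.0
```

Emit:
apply_moves(grip=[0.45,0.45,0.45,0.45,0.45,0.45,0.45,0.45], translation=[[0,0,0],[0,0,0],[0,0,0],[0,0,0],[0,0,0],[0,0,0],[0,0,0],[0,0,0]], delta_rot=[[0,0,-1],[0,0,-1],[0,0,-1],[0,0,-1],[0,0,-1],[0,0,-0.5],[0,0,0],[0,0,0]])

```text
time: 16.25
tcp_pos: [0.5195, 0.286, 0.1521]
eef_rot: [-0.386, 3.117, -0.0]
ft_force: [-0.4, 0.0, 0.6]
gripper_width: 0.0384
finger_force: 0.0
```

Run:
```python
import ob
from h import *
s=observe();M=R.from_rotvec(s['eef_rot']).as_matrix()
t=np.array([.6205,-.241,.12]);print("tool delta share",(M.T@(t-s['tcp_pos'])/.4).round(3))
```

```text
16.25 tcp [0.5195 0.286  0.1521] F [-0.4   0.05  0.58] T [ 0.009 -0.057 -0.071] w 0.0384 ff 0.0 yaw -165.87 tilt [ 0.0005 -0.0001] j [ 0.41  0.6  -1.29  1.68  0.6   1.32  0.83]
tool delta share [ 0.077 -1.339  0.08 ]
```

Emit:
apply_moves(grip=[0.45,0.45,0.45,0.45,0.45,0.45,0.45,0.45], translation=[[0.005,-0.09,0],[0.005,-0.096,0],[0.006,-0.096,0],[0.006,-0.096,0],[0.006,-0.096,0],[0.006,-0.096,0],[0.006,-0.096,0],[0.006,-0.096,0]], delta_rot=[[0,0,0],[0,0,0],[0,0,0],[0,0,0],[0,0,0],[0,0,0],[0,0,0],[0,0,0]])

```text
time: 16.92
tcp_pos: [0.5764, -0.0162, 0.1521]
eef_rot: [-0.386, 3.117, -0.002]
ft_force: [0.3, 0.1, -0.6]
gripper_width: 0.0386
finger_force: 0.0
```

Emit:
apply_moves(grip=[0.45,0.45,0.45,0.45,0.45,0.45,0.45,0.45], translation=[[0.006,-0.096,0],[0.005,-0.096,0],[0.005,-0.096,0],[0.005,-0.096,0],[0.005,-0.096,0],[0.005,-0.096,0.03],[0,0,0.05],[0,0,0]], delta_rot=[[0,0,0],[0,0,0],[0,0,0],[0,0,0],[0,0,0],[0,0,0],[0,0,0],[0,0,0]])

```text
time: 17.58
tcp_pos: [0.6185, -0.2445, 0.1157]
eef_rot: [0.376, -3.114, -0.002]
ft_force: [-1.2, 1.1, -1.0]
gripper_width: 0.0386
finger_force: 0.0
```

Run:
```python
import ob
from h import *
s=observe();M=R.from_rotvec(s['eef_rot']).as_matrix()
t=np.array([.6203,-.241,.0365]);print("tool delta share",(M.T@(t-s['tcp_pos'])/.4).round(4))
im,d=grab_frame("side");cv2.imwrite("pics/s3.png",cv2.resize(im[100:300,230:430,::-1],(600,600),interpolation=cv2.INTER_CUBIC))
```

```text
17.5833 tcp [ 0.6185 -0.2445  0.1157] F [-1.19  1.1  -0.98] T [ 0.078  0.032 -0.029] w 0.0386 ff 0.0 yaw -166.22 tilt [-0.0053  0.0009] j [ 1.12  0.76 -1.17  1.52  0.71  1.34  1.69]
tool delta share [-0.0074  0.0069  0.198 ]
```

View pics/s3.png

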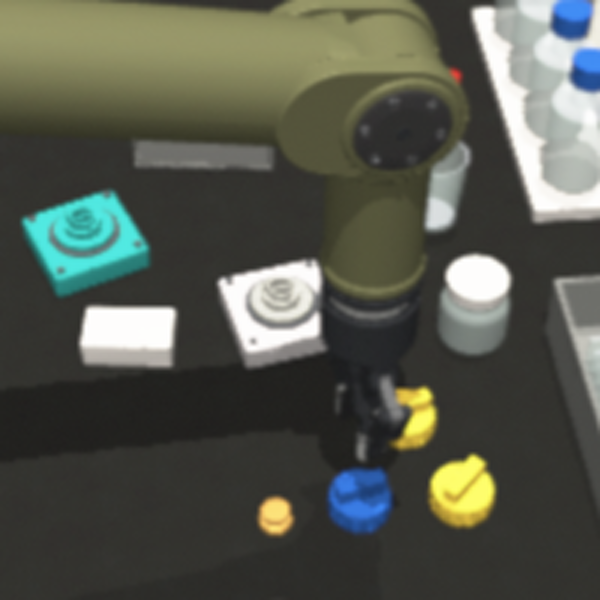

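The hand is above the far blue cap (at (360,498) in the crop), clear of the yellow one at (415,418).

Emit:
apply_moves(grip=[0.45,0.45,0.45,0.45,0.45,0.45,0.45,0.45], translation=[[0,0,0.05],[0,0,0.05],[0,0,0.04],[0,0,0.015],[0,0,0],[0,0,0],[0,0,0],[0,0,0]], delta_rot=[[0,0,0],[0,0,0],[0,0,0],[0,0,0],[0,0,0],[0,0,0],[0,0,0],[0,0,0]])

```text
time: 18.3
tcp_pos: [0.6216, -0.2403, 0.0589]
eef_rot: [-0.388, 3.116, -0.001]
ft_force: [-0.1, -0.2, 0.3]
gripper_width: 0.0383
finger_force: 0.0
```

Run:
```python
import ob
from h import *
s=observe();M=R.from_rotvec(s['eef_rot']).as_matrix()
t=np.array([.6203,-.241,.0365]);print("tool delta share",(M.T@(t-s['tcp_pos'])/.4).round(4))
```

```text
18.3 tcp [ 0.6216 -0.2403  0.0589] F [-0.15 -0.19  0.29] T [0.057 0.025 0.03 ] w 0.0383 ff 0.0 yaw -165.78 tilt [ 0.0019 -0.0007] j [ 1.1   0.81 -1.13  1.57  0.76  1.26  1.66]
tool delta share [ 0.0038 -0.0009  0.056 ]
```

Emit:
apply_moves(grip=[0.45,0.45,0.45,0.45,0.45,0.3,0.1,0], translation=[[0.003,-0.001,0.02],[0,0,0.02],[0,0,0.015],[0,0,0],[0,0,0],[0,0,0],[0,0,0],[0,0,0]], delta_rot=[[0,0,0],[0,0,0],[0,0,0],[0,0,0],[0,0,0],[0,0,0],[0,0,0],[0,0,0]])

```text
time: 18.97
tcp_pos: [0.6202, -0.241, 0.0361]
eef_rot: [-0.388, 3.117, -0.001]
ft_force: [-0.2, 0.6, -1.2]
gripper_width: 0.0127
finger_force: 51.5
```

Emit:
apply_moves(grip=[0,0,0,0,0,0,0,0], translation=[[0,0,0],[0,0,0],[0,0,0],[0,0,0],[0,0,-0.05],[0,0,-0.1],[0,0,-0.1],[0,0,-0.02]], delta_rot=[[0,0,0],[0,0,0],[0,0,0],[0,0,0],[0,0,0],[0,0,0],[0,0,0],[0,0,0]])

```text
time: 19.63
tcp_pos: [0.6227, -0.2408, 0.1501]
eef_rot: [-0.388, 3.11, -0.005]
ft_force: [1.7, 0.9, 1.5]
gripper_width: 0.0125
finger_force: 51.6
```

Run:
```python
import ob
from h import *
s=observe();M=R.from_rotvec(s['eef_rot']).as_matrix()
t=np.array([.573,-.0166,.145]);print("tool delta share",(M.T@(t-s['tcp_pos'])/.4).round(4))
```

```text
19.6333 tcp [ 0.6227 -0.2408  0.1501] F [1.68 0.85 1.52] T [ 0.034 -0.102 -0.036] w 0.0125 ff 51.62754535675049 yaw -165.79 tilt [ 0.0081 -0.002 ] j [ 1.13  0.73 -1.2   1.5   0.68  1.38  1.71]
tool delta share [-0.0171  0.5738  0.0105]
```

Emit:
apply_moves(grip=[0,0,0,0,0,0,0,0], translation=[[-0.004,0.09,0],[-0.004,0.096,0],[-0.004,0.096,0],[-0.004,0.096,0],[-0.004,0.096,0],[-0.003,0.096,0],[0,0,0],[0,0,0]], delta_rot=[[0,0,0],[0,0,0],[0,0,0],[0,0,0],[0,0,0],[0,0,0],[0,0,-1],[0,0,-1]])

```text
time: 20.3
tcp_pos: [0.5716, -0.0142, 0.1437]
eef_rot: [-0.62, 3.08, -0.002]
ft_force: [0.5, -1.3, -0.3]
gripper_width: 0.0125
finger_force: 51.6
```

Emit:
apply_moves(grip=[0,0,0,0,0,0,0,0], translation=[[0,0,0],[0,0,0],[0,0,0],[0,0,0],[0,0,0],[0,0,0],[0,0,0],[0,0,0]], delta_rot=[[0,0,-1],[0,0,0],[0,0,0],[0,0,0],[0,0,0],[0,0,0],[0,0,0],[0,0,0]])

```text
time: 20.97
tcp_pos: [0.5727, -0.0178, 0.1435]
eef_rot: [0.712, -3.06, 0.0]
ft_force: [-0.2, -0.5, -0.3]
gripper_width: 0.0123
finger_force: 51.6
```

Run:
```python
import ob
from h import *
s=observe();M=R.from_rotvec(s['eef_rot']).as_matrix()
t=np.array([.573,-.0166,.094]);print("tool delta share",(M.T@(t-s['tcp_pos'])/.4).round(4))
im,d=grab_frame("side");cv2.imwrite("pics/side4.png",im[:,:,::-1])
hs=cv2.cvtColor(im,cv2.COLOR_RGB2HSV)
m=((abs(hs[:,:,0].astype(int)-108)<12)&(hs[:,:,1]>120)&(hs[:,:,2]>60))
m[:140]=0;m[200:]=0;m[:,:300]=0;m[:,350:]=0
ys,xs=np.nonzero(m);print(ys.min(),ys.max())
for y in range(170,190,2):
    r=xs[ys==y]
    if len(r):print(y,r.min(),r.max(),(r.min()+r.max())/2)
```

```text
20.9667 tcp [ 0.5727 -0.0178  0.1435] F [-0.24 -0.53 -0.31] T [ 0.039  0.019 -0.045] w 0.0123 ff 51.62482559680939 yaw -153.82 tilt [ 0.     -0.0001] j [ 1.    0.59 -1.32  1.74  0.59  1.29  1.57]
tool delta share [-0.002   0.0023  0.1237]
140 187
170 319 331 325.0
172 315 331 323.0
174 314 333 323.5
176 313 333 323.0
178 313 333 323.0
180 313 333 323.0
182 314 333 323.5
184 315 332 323.5
186 317 329 323.0
```

Emit:
apply_moves(grip=[0,0,0,0,0,0,0,0], translation=[[-0.002,0.002,0.04],[0,0,0.04],[0,0,0.03],[0,0,0.012],[0,0,0.004],[0,0,0.004],[0,0,0],[0,0,0]], delta_rot=[[0,0,0],[0,0,0],[0,0,0],[0,0,0],[0,0,0],[0,0,0],[0,0,0],[0,0,0]])

```text
time: 21.68
tcp_pos: [0.5734, -0.0165, 0.092]
eef_rot: [-0.712, 3.059, -0.0]
ft_force: [-0.1, -0.4, -1.1]
gripper_width: 0.0126
finger_force: 51.6
```

Emit:
apply_moves(grip=[0,0,0,0,0,0,0,0], translation=[[0,0,0.003],[0,0,0.003],[0,0,0.003],[0,0,0.002],[0,0,0],[0,0,0],[0,0,0],[0,0,0]], delta_rot=[[0,0,0],[0,0,0],[0,0,0],[0,0,0],[0,0,0],[0,0,0],[0,0,0],[0,0,0]])

```text
time: 22.35
tcp_pos: [0.5731, -0.0166, 0.0871]
eef_rot: [-0.712, 3.06, -0.0]
ft_force: [0.5, 1.0, -1.1]
gripper_width: 0.0126
finger_force: 51.6
```

```bash
python3 ob.py
```

```text
22.35 tcp [ 0.5731 -0.0166  0.0871] F [ 0.51  0.98 -1.11] T [0.035 0.009 0.056] w 0.0126 ff 51.617363691329956 yaw -153.79 tilt [ 0.     -0.0001] j [ 0.95  0.64 -1.25  1.79  0.65  1.21  1.53]
```

Emit:
apply_moves(grip=[0,0,0,0,0,0,0,0], translation=[[0,0,0.006],[0,0,0.006],[0,0,0.005],[0,0,0.003],[0,0,0.002],[0,0,0.001],[0,0,0],[0,0,0]], delta_rot=[[0,0,0],[0,0,0],[0,0,0],[0,0,0],[0,0,0],[0,0,0],[0,0,0],[0,0,0]])

```text
time: 23.02
tcp_pos: [0.5731, -0.0166, 0.078]
eef_rot: [-0.712, 3.06, -0.0]
ft_force: [-0.3, -0.3, 0.2]
gripper_width: 0.0127
finger_force: 51.7
```

```bash
python3 ob.py
```

```text
23.0167 tcp [ 0.5731 -0.0166  0.078 ] F [-0.34 -0.32  0.21] T [0.012 0.01  0.045] w 0.0127 ff 51.692957282066345 yaw -153.79 tilt [ 0.0002 -0.0001] j [ 0.94  0.65 -1.24  1.8   0.66  1.19  1.52]
```

Just touching. I'll press slightly and turn 22° (to about yaw 4.5°), then start following the thread.

Emit:
apply_moves(grip=[0,0,0,0,0,0,0,0], translation=[[0,0,0.001],[0,0,0],[0,0,0],[0,0,0],[0,0,0],[0,0,0],[0,0,0],[0,0,0]], delta_rot=[[0,0,0.9],[0,0,0.9],[0,0,0.9],[0,0,0.9],[0,0,0.9],[0,0,0.9],[0,0,0],[0,0,0]])

```text
time: 23.68
tcp_pos: [0.5734, -0.0166, 0.0778]
eef_rot: [-0.129, 3.138, -0.001]
ft_force: [-0.2, 0.8, 1.0]
gripper_width: 0.0124
finger_force: 51.8
```

```bash
python3 ob.py
```

```text
23.6833 tcp [ 0.5734 -0.0166  0.0778] F [-0.17  0.76  1.04] T [ 0.001 -0.029  0.001] w 0.0124 ff 51.76728308200836 yaw -175.29 tilt [ 0.0008 -0.0003] j [ 0.9   0.59 -1.17  1.8   0.6   1.16  1.19]
```

Emit:
apply_moves(grip=[0,0,0,0,0,0,0,0], translation=[[0,0,0.0005],[0,0,0.001],[0,0,0.001],[0,0,0.001],[0,0,0.001],[0,0,0.001],[0,0,0],[0,0,0]], delta_rot=[[0,0,0.9],[0,0,0.9],[0,0,0.9],[0,0,0.9],[0,0,0.9],[0,0,0.9],[0,0,0],[0,0,0]])

```text
time: 24.35
tcp_pos: [0.5736, -0.0166, 0.0758]
eef_rot: [0.46, 3.107, -0.0]
ft_force: [1.3, -0.4, 2.5]
gripper_width: 0.0125
finger_force: 52.0
```

```bash
python3 ob.py
```

```text
24.35 tcp [ 0.5736 -0.0166  0.0758] F [ 1.25 -0.36  2.46] T [-0.124 -0.13   0.03 ] w 0.0125 ff 52.00129151344299 yaw 163.17 tilt [ 0.0012 -0.0003] j [ 0.86  0.55 -1.09  1.8   0.54  1.13  0.86]
```

Emit:
apply_moves(grip=[0,0,0,0,0,0,0,0], translation=[[0,0,0.001],[0,0,0.001],[0,0,0.001],[0,0,0.001],[0,0,0.001],[0,0,0],[0,0,0],[0,0,0]], delta_rot=[[0,0,0.9],[0,0,0.9],[0,0,0.9],[0,0,0.9],[0,0,0.9],[0,0,0],[0,0,0],[0,0,0]])

```text
time: 25.02
tcp_pos: [0.5736, -0.0169, 0.0738]
eef_rot: [0.941, 2.996, -0.0]
ft_force: [-0.6, -1.1, 5.9]
gripper_width: 0.0128
finger_force: 52.4
```

```bash
python3 ob.py
```

```text
25.0167 tcp [ 0.5736 -0.0169  0.0738] F [-0.63 -1.09  5.92] T [-0.258 -0.014  0.023] w 0.0128 ff 52.35445261001587 yaw 145.13 tilt [ 0.0011 -0.0005] j [ 0.82  0.51 -1.03  1.8   0.49  1.11  0.58]
```

Emit:
apply_moves(grip=[0,0,0,0,0,0,0,0], translation=[[0,0,0.001],[0,0,0.001],[0,0,0.001],[0,0,0.001],[0,0,0.001],[0,0,0],[0,0,0],[0,0,0]], delta_rot=[[0,0,0.9],[0,0,0.9],[0,0,0.9],[0,0,0.9],[0,0,0.9],[0,0,0.5],[0,0,0],[0,0,0]])

```text
time: 25.68
tcp_pos: [0.5734, -0.0168, 0.0719]
eef_rot: [1.447, 2.788, -0.0]
ft_force: [-0.3, -1.7, 6.6]
gripper_width: 0.0129
finger_force: 52.6
```

```bash
python3 ob.py
```

```text
25.6833 tcp [ 0.5734 -0.0168  0.0719] F [-0.29 -1.71  6.56] T [-0.258  0.245 -0.014] w 0.0129 ff 52.597514390945435 yaw 125.13 tilt [ 0.0005 -0.0006] j [ 0.77  0.48 -0.96  1.81  0.44  1.09  0.26]
```

Emit:
apply_moves(grip=[0,0,0,0,0,0,0,0], translation=[[0,0,0.0005],[0,0,0],[0,0,0],[0,0,0],[0,0,0],[0,0,0],[0,0,0],[0,0,0]], delta_rot=[[0,0,0.9],[0,0,0.9],[0,0,0.9],[0,0,0],[0,0,0],[0,0,0],[0,0,0],[0,0,0]])

```text
time: 26.35
tcp_pos: [0.5738, -0.0162, 0.0719]
eef_rot: [1.702, 2.639, 0.002]
ft_force: [-0.6, 0.3, 7.1]
gripper_width: 0.0128
finger_force: 52.6
```

```bash
python3 ob.py; python3 -c "
from rig import *
print([observe()['wrist_torque'][2] for _ in range(3)])"
```

```text
26.35 tcp [ 0.5738 -0.0162  0.0719] F [-0.62  0.32  7.06] T [-0.06   0.086  0.103] w 0.0128 ff 52.56123125553131 yaw 114.38 tilt [0.0015 0.0003] j [ 0.74  0.47 -0.92  1.81  0.42  1.08  0.09]
[np.float64(0.10261107330432154), np.float64(0.10261107330432154), np.float64(0.10261107330432154)]
```

Emit:
apply_moves(grip=[0,0,0,0,0,0,0,0], translation=[[0,0,0],[0,0,0],[0,0,0],[0,0,0],[0,0,0],[0,0,0],[0,0,0],[0,0,0]], delta_rot=[[0,0,0.6],[0,0,0.6],[0,0,0.5],[0,0,0],[0,0,0],[0,0,0],[0,0,0],[0,0,0]])

```text
time: 27.02
tcp_pos: [0.5739, -0.0161, 0.0719]
eef_rot: [1.855, 2.534, 0.002]
ft_force: [-0.0, 0.4, 6.4]
gripper_width: 0.0125
finger_force: 52.5
```

```bash
python3 ob.py
```

```text
27.0167 tcp [ 0.5739 -0.0161  0.0719] F [-0.03  0.43  6.4 ] T [ 0.012 -0.01   0.238] w 0.0125 ff 52.47056722640991 yaw 107.6 tilt [0.0018 0.0002] j [ 0.72  0.46 -0.9   1.81  0.4   1.07 -0.01]
```

The torque of 0.238 N·m means the plug is wound about 0.16 rad, with the cap home and nipped. I'll ease the spring back with the cap still gripped, then release and lift.

Emit:
apply_moves(grip=[0,0,0,0,0.2,0.4,0.4,0.4], translation=[[0,0,0],[0,0,0],[0,0,-0.001],[0,0,0],[0,0,0],[0,0,0],[0,0,0],[0,0,0]], delta_rot=[[0,0,-0.6],[0,0,-0.6],[0,0,-0.5],[0,0,0],[0,0,0],[0,0,0],[0,0,0],[0,0,0]])

```text
time: 27.68
tcp_pos: [0.5724, -0.0167, 0.0709]
eef_rot: [-1.706, -2.637, 0.001]
ft_force: [0.3, -0.1, 0.1]
gripper_width: 0.0341
finger_force: 0.0
```

Emit:
apply_moves(grip=[0.4,0.4,0.4,0.4,0.4,0.4,0.4,0.4], translation=[[0,0,-0.01],[0,0,-0.03],[0,0,-0.08],[0,0,-0.1],[0,0,-0.1],[0,0,-0.1],[0,0,-0.05],[0,0,0]], delta_rot=[[0,0,0],[0,0,0],[0,0,0],[0,0,0],[0,0,0],[0,0,0],[0,0,0],[0,0,0]])

```text
time: 28.35
tcp_pos: [0.5758, -0.0156, 0.2663]
eef_rot: [1.701, 2.631, 0.006]
ft_force: [1.6, -0.1, 0.0]
gripper_width: 0.0338
finger_force: 0.0
```

Run:
```python
import ob
from h import *
im,d=grab_frame("side");cv2.imwrite("pics/s5.png",cv2.resize(im[100:290,230:420,::-1],(600,600),interpolation=cv2.INTER_CUBIC))
print("tray blue etc")
hs=cv2.cvtColor(im,cv2.COLOR_RGB2HSV)
m=((abs(hs[:,:,0].astype(int)-108)<12)&(hs[:,:,1]>120)&(hs[:,:,2]>60)).astype(np.uint8)
n,l,st,c=cv2.connectedComponentsWithStats(m)
for i in range(1,n):
    if 60<st[i,4]<1000:
        z=d[l==i];z=z[z>0];u,v=c[i];print(c[i].round(1),st[i],bydepth("side",u,v,np.median(z)).round(3))
```

```text
28.35 tcp [ 0.5758 -0.0156  0.2663] F [ 1.59 -0.14  0.01] T [ 0.021 -0.023 -0.014] w 0.0338 ff 0.0 yaw 114.23 tilt [ 0.01   -0.0016] j [ 0.84  0.28 -1.02  1.59  0.24  1.4   0.22]
tray blue etc
[407.7  74.7] [402  69  13  13 142] [0.898 0.402 0.168]
[414.2  89.7] [408  84  13  13 134] [0.899 0.313 0.168]
[420.2 105.3] [414  99  13  14 140] [0.899 0.227 0.168]
[426.6 122.6] [421 117  13  13 143] [0.897 0.139 0.168]
[299.7 137.7] [292 130  15  15 176] [0.523 0.275 0.03 ]
[323.  194.7] [315 184  18  21 272] [ 0.573 -0.026  0.063]
```

View pics/s5.png

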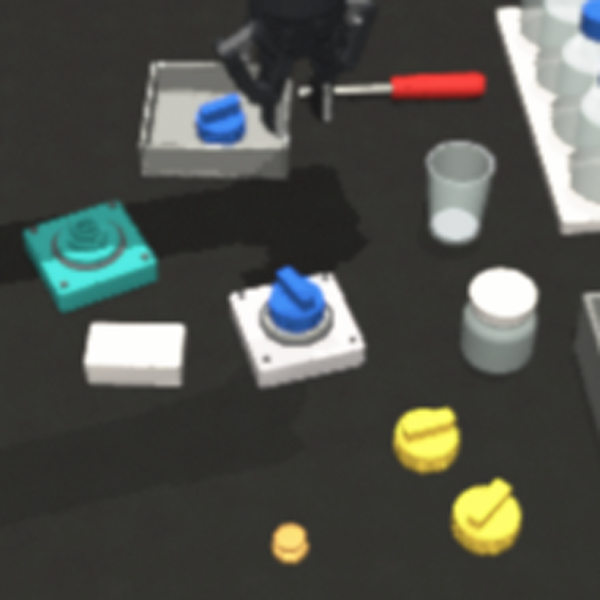

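The picture shows the good cap seated on the gauge flange at (295,303), and the faulty cap upright mid-tray at (221,120). Everything else is undisturbed and the hand is clear.

```bash
python3 -c "
from rig import *
print(job_done())"
```

```text
the job is handed in; nothing more can be done
None
```

I've handed the job in: the good cap is fully home on the plug after being nipped to about 9° of spring wind (estimated from wrist torque). The faulty cap, which stopped 3 mm high, is in the grey reject tray. The final picture shows nothing else moved, but I haven't seen the judge's result.

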